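# Clear the shaker, lock the dish tray on it and set its speed dial

### The job

Take the blue-capped white bottle off the platform shaker's deck and stand it upright on the free bench beside the shaker. Load the grey dish tray in its place: set it flat on the deck, blue handle to the front, slide it back under the two rails fully home until the sprung side catch snaps in, and give the handle a firm tug to the front to make sure that the catch holds (push it home again if it comes out). Only then turn the big black speed dial clockwise until its white pointer stands at the red set mark; keep the dish in the tray and leave the other glassware and bottles undisturbed.

Things in the scene. Friction and masses are not known exactly. Their poses are not given: they have to be found in the camera images.
- shaker: White platform shaker, 260 x 320 mm, fixed to the bench; place and yaw vary. Origin under its centre, x to its rear, y to its left, z up. Its aluminium deck (x -126 to 126, y -26 to 146 mm, top at z = 90 mm) carries two rails and a rear stop on its rear part; the grey control panel with the dial lies at the right, top at z = 80 mm
- rail_entry (a point): Middle of the front ends of the two rails, on the deck (shaker frame x 55, y 60, z 90 mm). The rails run 64 mm to the rear, inner faces 136 mm apart, 13 mm high, with lips 9 mm wide over the tray's edges, underside 10 mm above the deck. Flared guides start 27 mm in front of this point, 155 mm apart there. Axes as the shaker's
- tray_home (a point): Where the tray's origin is when fully home against the rear stop: shaker frame x 38, y 60, z 90 mm (y free by 2 mm either way), axes parallel. With its origin 88 mm or more in front of this point (x below -50) the tray is clear of rails and guides and can be set straight down on the deck (down to x = -60 it lies fully on the deck)
- catch: Sprung steel catch in the left rail: a bolt sliding along the shaker's y, black pull knob outside (needs no operating). The tray's edge pushes it aside in the last 40 mm (5 to 20 N of push), then it snaps into the notch in the tray's left edge, with about 2 mm of play, and holds more than 25 N. Origin: square rear face of its nose, on the rail's inner face at deck level
- catch_tip (a point): Tip of the catch's nose. In the shaker's frame at y = 121 mm when the catch is sprung in (in the notch, or with no tray there); about y = 126 to 128 mm while the tray's edge holds it back
- tray: Loose grey dish tray, 150 long (x) x 132 mm wide (y), edges 6 mm thick, 200 to 420 g. Origin under its centre; x points to its rear end (which goes in first), y to its left. Notched at both side edges. The dish's well is 100 mm square, walls 14 mm high, centred at x = 18 mm
- tray_grip (a point): Centre of the tray's handle: a blue upright bar 12 mm thick (along the tray's x), 90 mm wide (y), 26 mm high, at x = -62, y = 0, z = 43 mm in the tray's frame (top at z = 56 mm). Axes as the tray's. The dish behind it stands up to z = 23 mm in the tray's frame
- dish: Closed culture dish, beige, 92 mm across, 19 mm high, loose in the tray's well. Origin under its centre
- dial_axis (a point): Point on the dial's upright axis at the height of the panel (shaker frame x -30, y -85, z 80 mm); axes as the shaker's. The dial is a black skirt 77 mm across and 12 mm high with a bar grip on top, centred on the axis, 72 mm long, 14 mm wide, from 11 to 35 mm above the panel. A white line marks the pointer half of the bar. It needs about 0.08 N m to turn and stays where it is left
- dial (a joint): Angle of the speed dial in rad, 0 to 5.236, growing clockwise as seen from above; starts between 0 and 0.7. At 0 the pointer stands 150 degrees counter-clockwise from the shaker's x axis (to the front left); in general at 150 degrees minus this angle
- dial_tip (a point): Tip of the dial's white pointer, 42 mm from the dial's axis, 6 mm above the panel. Its x axis points along the pointer
- set_mark (a joint): Angle of the red set mark, counted just as the dial's (same zero and sense), 1.6 to 4.6 rad. A stiff ring with a red tab only 3 mm high, 50 to 68 mm from the dial's axis, to be left as it is. The scale round the dial has a white line every 10 degrees
- mark_point (a point): Point 42 mm from the dial's axis and 6 mm above the panel, in the direction of the red set mark: where the pointer's tip must come
- squeeze_bottle: Bystander: white squeeze bottle with a red cap, 68 x 114 x 203 mm, right of the shaker's rear part. Origin under its centre
- flask: Bystander: conical flask, 82 mm across, 143 mm high, left of the shaker. Origin under its centre
- beaker: Bystander: glass beaker, 100 mm across, 124 mm high, behind the tray. Origin under its centre
- white_bottle: White bottle with a blue cap, 51 mm across, 100 mm high, that was left standing on the shaker's deck, in the tray's way. Origin under its centre. The bench right of the shaker's front part is always free for it: round x = -70, y = -225 mm in the shaker's frame there is room for a bottle and the fingers
- bottle_mid (a point): Middle of the white bottle, half-way up (50 mm above its underside), where it is 51 mm across
Mind the look-alikes: they are no part of the job. Leave any orange or pink look-alike of the white_bottle alone.

How it is judged:
By the outcome, as a careful person would: the job done as asked, in the order asked, and still so for the second after the job is handed in, with the robot touching nothing.
It also fails if it takes over 67 s, if anything falls off the work surface, if the arm or the gripper's body presses on something with over 40 N, if the wrist force passes 120 N, or if a joint passes its speed limit or range.

### The arm

A 7-joint arm with a two-finger parallel gripper is mounted at the origin on a cart in front of the work surface, level with it; the furniture and walls round the work are solid. World frame = base frame: x ahead of the robot, y to its left, z up, the work surface at z = 0. Lengths are in m, angles in rad, forces in N, time in s.
With the tool pointing down it reaches from about 0.4 to 0.9 m from the base axis. Payload 5.5 kg.
Tool frame: the origin (TCP) lies at the very end of the fingers, on their centre line; the grasp point (between the pads) lies 19 mm behind it; x points along the fingers, z is the direction in which the jaws open and shut, and the axes are right-handed (so a half turn about x gives the same grasp; the last joint's range is limited). The gripper opens to 92 mm and grips with 3 to 60 N. Pads are 19 mm wide; open, the fingers measure 130 mm over their backs; the gripper's body (75 mm by 190 mm) begins 47 mm behind the grasp point.
Start: joints at [1.417, 0.501, -0.427, 1.55, 0.221, 1.138, -0.21], TCP at [0.263, -0.594, 0.227] pointing down, gripper open.
Joint ranges: [-2.88, 2.88], [-0.31, 2.03], [-1.54, 1.56], [0.2, 2.42], [-1.41, 4.55], [0.19, 2.02], [-2.57, 2.57]. Speed limits (rad/s): [2.57, 2.57, 3.14, 3.14, 3.14, 3.14, 3.14].

### API

Orientations are given as a unit quaternion [x, y, z, w].
In Python, from cell import robot gives the robot as it stands.
- The arm moves only by the tool jog_arm, never from a script. Its argument "targets" is a list of rows, each a list of 5 numbers: the shift along the world's x, y, z in m, then the turn about the world's z in rad, then the finger opening in m, from 0 to 0.0918. In form: [[dx, dy, dz, roll, jaw], ...]. A call has 1 to 5 rows; each row shifts and turns the pose as measured when the row begins; what a row does not reach is not made up. A row lasts 1/10 s, in which the tool goes at most 50 mm and 8.59 degrees, less where a joint would pass 70% of its speed; a pose out of reach is approached as far as the arm can. A call with a gripper value outside its range is refused whole. The fingers move at their own pace and stop on an object; "newtons" is the grip in N (left out, the last holds). Time passes only in rows, so rows that do not move let the fingers close. It gives the time, the measured TCP pose, the force and the opening at its end, in the units of the state.
- robot.get_obs(): the state, without advancing time (a new reading comes with each control period).
- robot.get_image(name): name is "side" or "top"; returns (picture, depth): 420x560x3 uint8, blue, green, red; 420x560 float32, m along the optical axis (not along the pixel's ray), 0 where there is no reading.
- robot.camera_params(name): a dict with "mtx" (3x3 intrinsics, pixels), "rvec" (rotation vector, rad) and "tvec" (3), from world to camera coordinates, as OpenCV has them. Camera axes: x right, y down, z forward; pixel columns grow to the right and rows downward; lengths in m; the calibration is good to about 2 mm. A picture is of the moment at which its call begins. camera_params takes no time and is no camera call.
- robot.close_job(): hands the job in, once; it reports no verdict.
The state is a dict: "time": time; "joint_pos": joint angles; "dq": joint speeds; "joint_efforts": joint torques, N m; "ee_pos": TCP position; "tcp_rot": TCP orientation; "contact_force": force on the tool from outside, world axes, zero at the start; "torque": the same for the moment, N m; "width": finger opening in m.
Only numpy, scipy, OpenCV 4.12 (cv2) and the standard library are available. Lean on these libraries where they do the work, as an engineer would, in place of code of your own. Each camera call takes 0.05 s, during which the arm holds its last target. There are 200 camera calls.

## Working session

There is one attempt and no reset: what is moved stays moved. The work goes in short steps, Python scripts to look and compute and a tool call to move; the robot and the scene stay as the last step left them, time stands still between calls to the robot, and variables do not carry over. Pictures are saved under pics/ and viewed, on a budget of 10 in all, crops included, one or two more only if the job needs it, and the job is handed in when it is done.

Besides the shell and the picture viewer there is one more tool, called after "Call:" as a command line: name --pt "numbers of a row" for each row, then --argument value for the rest. jog_arm: Moves the arm, as the interface text tells. Its arguments: {"type":"object","properties":{"targets":{"type":"array"},"newtons":{"type":"number"}},"required":["targets"]}

```bash
mkdir -p pics; ls
cat > h.py <<'E'
import numpy as np, cv2
from cell import robot
def cam(n):
    p=robot.camera_params(n); K=np.array(p['mtx'],float); R=cv2.Rodrigues(np.array(p['rvec'],float))[0]; t=np.array(p['tvec'],float).ravel()
    return K,R,t
def ray(n,u,v,z):
    K,R,t=cam(n); d=R.T@np.linalg.solve(K,[u,v,1]); c=-R.T@t
    return c+d*(z-c[2])/d[2]
def cloud(n,depth):
    K,R,t=cam(n); v,u=np.mgrid[:420,:560]
    P=np.stack([(u-K[0,2])/K[0,0]*depth,(v-K[1,2])/K[1,1]*depth,depth],-1)
    return (P-t)@R
def proj(n,P):
    K,R,t=cam(n); q=(R@np.atleast_2d(P).T).T+t; q=q@K.T; return q[:,:2]/q[:,2:]
E
python3 - <<'E'
from h import *
for n in('top','side'):
    im,d=robot.get_image(n); cv2.imwrite(f'pics/{n}0.png',im); np.save(f'{n}0.npy',d)
    K,R,t=cam(n); print(n,K.tolist(),(-R.T@t).round(3),R.round(2).tolist())
o=robot.get_obs(); print({k:np.round(v,3) for k,v in o.items()})
E
```

```text
pics
top [[431.672860003436, 0.0, 282.70533877526776], [0.0, 431.672860003436, 209.60141400255222], [0.0, 0.0, 1.0]] [0.375 0.04  1.244] [[-0.0, -1.0, 0.0], [-0.99, 0.0, -0.13], [0.13, -0.0, -0.99]]
side [[419.8035495407188, 0.0, 276.7290092923699], [0.0, 419.8035495407188, 209.91253353440868], [0.0, 0.0, 1.0]] [0.14  1.059 0.821] [[-0.94, -0.33, -0.01], [-0.17, 0.52, -0.84], [0.28, -0.79, -0.55]]
{'time': np.float64(0.1), 'joint_pos': array([ 1.417,  0.502, -0.427,  1.551,  0.221,  1.138, -0.21 ]), 'dq': array([-0.   , -0.001,  0.001, -0.002, -0.   ,  0.002, -0.   ]), 'joint_efforts': array([-1.1000e-02, -5.6788e+01, -5.8380e+00, -2.7992e+01, -6.9000e-02,
        2.4000e-02,  0.0000e+00]), 'ee_pos': array([ 0.263, -0.594,  0.226]), 'tcp_rot': array([ 0.386,  0.593, -0.385,  0.592]), 'contact_force': array([ 0.108, -0.366,  0.027]), 'torque': array([ 0.043, -0.026, -0.03 ]), 'width': np.float64(0.091)}
```

View pics/top0.png

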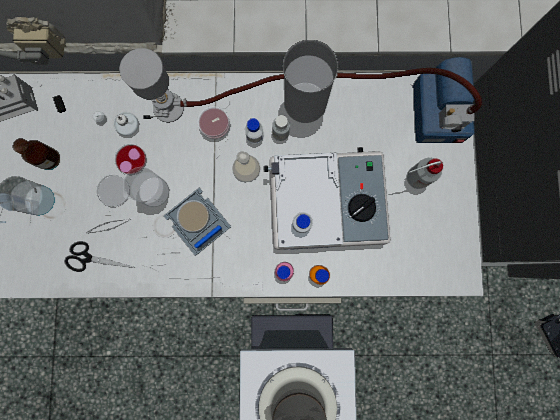

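View pics/side0.png

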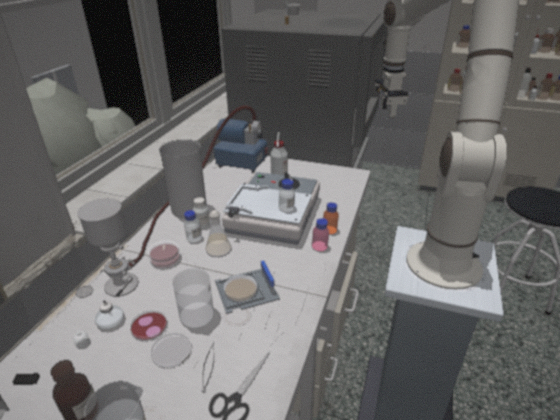

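The picture shows these bottles with blue caps:
- (302,223) on the deck. This is the target: white body, blue cap.
- (254,127) on the bench behind the shaker.
- (284,271) the pink look-alike.
- (319,275) the orange look-alike.

The tray is at (197,220) with its blue handle at (207,237). The dial is at (361,207) and the red mark at (361,186).

Run:
```python
from h import *
im=cv2.imread('pics/top0.png'); d=np.load('top0.npy'); P=cloud('top',d); Z=P[...,2]
def region(m,lo,hi,box):
    k=np.zeros_like(m); u0,v0,u1,v1=box; k[v0:v1,u0:u1]=1
    m=m&k.astype(bool)&(Z>lo)&(Z<hi); return m
box=(255,140,400,260)
m=region(np.ones_like(Z,bool),.07,.11,box)
q=P[m]; print('heights',np.histogram(q[:,2],8))
r=cv2.minAreaRect(q[:,:2].astype(np.float32)); print('shaker rect',r)
m=region(np.ones_like(Z,bool),.084,.096,box); n,l,s,c=cv2.connectedComponentsWithStats(m.astype(np.uint8)); i=1+np.argmax(s[1:,4])
q=P[l==i]; print('deck rect',cv2.minAreaRect(q[:,:2].astype(np.float32)),np.median(q[:,2]))
hsv=cv2.cvtColor(im,cv2.COLOR_BGR2HSV)
blue=cv2.inRange(hsv,(105,120,60),(128,255,255)); n,l,s,c=cv2.connectedComponentsWithStats(blue)
for i in range(1,n):
    if s[i,4]>25:
        q=P[l==i]; print('blue',c[i].round(1),s[i,4],np.median(q,0).round(4),'rect',cv2.minAreaRect(q[:,:2].astype(np.float32)))
red=cv2.inRange(hsv,(0,150,100),(8,255,255))|cv2.inRange(hsv,(172,150,100),(180,255,255)); n,l,s,c=cv2.connectedComponentsWithStats(red)
for i in range(1,n):
    if s[i,4]>5: print('red',c[i].round(1),s[i,4],np.median(P[l==i],0).round(4))
g=im[215:222,183:186]; print('tray colour',g[3,1],hsv[218,184],[hsv[v,u].tolist() for v,u in((200,180),(225,185),(205,205),(235,190))],[Z[v,u].round(4) for v,u in((200,180),(225,185),(205,205),(235,190))])
cv2.imwrite('pics/c1.png',np.hstack([cv2.resize(im[140:260,255:400],None,fx=3.3,fy=3.3,interpolation=2),cv2.resize(im[180:260,155:240],(300,396),interpolation=2)]))
```

```text
heights (array([ 675, 1707, 1531, 2482, 2867,  190,  362,  158]), array([0.07000994, 0.07499028, 0.07997062, 0.08495096, 0.08993129,
       0.09491163, 0.09989197, 0.10487231, 0.10985265]))
shaker rect ((0.5625359416007996, -0.08005829155445099), (0.2563040256500244, 0.3313874304294586), 2.8442978858947754)
deck rect ((0.5597812533378601, -0.028352469205856323), (0.25009623169898987, 0.17233675718307495), 2.608959436416626) 0.09008970116460782
blue [421.2  84. ] 28 [ 0.8847 -0.3497  0.0929] rect ((0.8825303912162781, -0.35130271315574646), (0.04045269638299942, 0.00859107542783022), 0.3519582450389862)
blue [443.9  85.7] 43 [ 0.8439 -0.381   0.1735] rect ((0.8440310955047607, -0.38179662823677063), (0.03432884439826012, 0.009934790432453156), 8.599065780639648)
blue [252.7 124.2] 124 [0.7673 0.1201 0.0989] rect ((0.7676165699958801, 0.12043329328298569), (0.031763359904289246, 0.03374164551496506), 49.13142395019531)
blue [468.8 127.9] 50 [ 0.7548 -0.4748  0.0961] rect ((0.753567099571228, -0.4745447039604187), (0.022508693858981133, 0.03583121672272682), 30.87047004699707)
blue [442
[... 677 characters left out ...]
0996] rect ((0.3648183345794678, 0.03908492997288704), (0.031239580363035202, 0.03152947500348091), 0.013339987955987453)
blue [321.9 275.3] 134 [ 0.3566 -0.063   0.0993] rect ((0.35663747787475586, -0.06308848410844803), (0.03187263384461403, 0.031212560832500458), 89.33848571777344)
red [130.9 156.7] 317 [0.6993 0.4843 0.007 ]
red [433.6 160.4] 24 [ 0.65   -0.3509  0.1548]
red [437.9 168.3] 47 [ 0.6269 -0.3621  0.1542]
red [430.2 166.6] 8 [ 0.6337 -0.3421  0.1532]
red [361.1 185.4] 17 [ 0.5991 -0.175   0.0829]
tray colour [108 126 136] [ 19  53 136] [[80, 8, 193], [18, 58, 136], [98, 43, 106], [101, 43, 126]] [np.float64(-0.0032), np.float64(0.0226), np.float64(0.0043), np.float64(0.0042)]
```

View pics/c1.png

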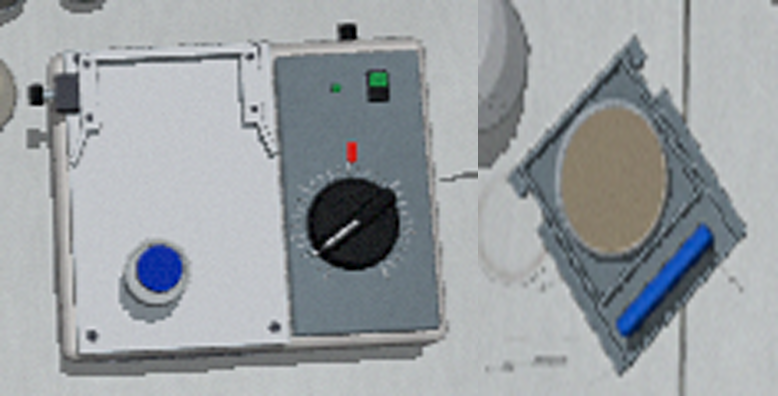

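The crop shows the white bottle with the blue cap on the deck, which confirms the choice. The pointer stands front-left and the red tab straight to the rear. The tray's handle is at its front right.

```bash
cat >> h.py <<'E'
from scipy.spatial.transform import Rotation as Ro
def st():
    o=robot.get_obs(); M=Ro.from_quat(o['tcp_rot']).as_matrix()
    print('t',round(float(o['time']),2),'tcp',np.round(o['ee_pos'],4),'jawyaw',round(float(np.degrees(np.arctan2(M[1,2],M[0,2]))),2),'x',M[:,0].round(3),'F',np.round(o['contact_force'],1),'T',np.round(o['torque'],2),'w',round(float(o['width']),4),'q7',round(float(o['joint_pos'][6]),2)); return o
E
python3 - <<'E'
from h import *
st()
d=np.load('top0.npy');P=cloud('top',d)
im=cv2.imread('pics/side0.png'); ds=np.load('side0.npy');Q=cloud('side',ds)
for A in(P,Q):
    m=(A[...,2]>.03)&(A[...,2]<.24)&(A[...,1]<-.265)&(A[...,1]>-.45)&(A[...,0]>.4)&(A[...,0]<.72)
    q=A[m]; print(len(q),q.min(0).round(3),q.max(0).round(3))
m=(abs(P[...,0]-.2)<.3)&(abs(P[...,2])<.01)&(abs(P[...,0]-.5)<.02); print('table right edge',P[m][:,1].min())
# check bottle & handle from side view
hsv=cv2.cvtColor(im,cv2.COLOR_BGR2HSV); b=cv2.inRange(hsv,(105,100,40),(128,255,255))
n,l,s,c=cv2.connectedComponentsWithStats(b)
for i in range(1,n):
    if s[i,4]>25 and c[i][1]>170: print(c[i].round(1),s[i],np.median(Q[l==i],0).round(4), Q[l==i].max(0).round(3))
print('proj cap',proj('side',[[.4895,-.0104,.1896],[.463,.2477,.0555]]).round(1))
E
```

```text
t 0.1 tcp [ 0.2628 -0.5938  0.2258] jawyaw -66.12 x [-0.001  0.002 -1.   ] F [ 0.1 -0.4  0. ] T [ 0.04 -0.03 -0.03] w 0.0915 q7 -0.21
750 [ 0.603 -0.386  0.03 ] [ 0.669 -0.281  0.208]
516 [ 0.6   -0.374  0.031] [ 0.669 -0.285  0.207]
table right edge -0.562597945775624
[287.1 182.5] [282 178  12  10  73] [ 0.4861 -0.0062  0.1899] [0.544 0.005 0.193]
[331.5 205.9] [328 203   8   8  48] [ 0.3529 -0.0565  0.1003] [ 0.365 -0.044  0.104]
[189.3 213.9] [185 210  10   9  61] [0.7638 0.1243 0.0997] [0.781 0.138 0.104]
[321.7 222.3] [317 219  10   9  62] [0.3606 0.0414 0.0997] [0.375 0.053 0.104]
[267.  271.9] [262 261  11  24  89] [0.4584 0.2535 0.0557] [0.488 0.284 0.06 ]
proj cap [[286.1 181.6]
 [266.2 270. ]]
```

Call:
jog_arm --pt "0.017 0.045 0.004 0 0.09" --pt "0.017 0.045 0.004 0 0.09" --pt "0.017 0.045 0.004 0 0.09" --pt "0.017 0.045 0.002 0 0.09" --pt "0.017 0.045 0 0 0.09" --newtons 20

```text
time: 0.6
ee_pos: [0.3161, -0.3798, 0.233]
tcp_rot: [0.396, 0.591, -0.408, 0.572]
contact_force: [1.6, 0.1, 0.9]
width: 0.09
```

Call:
jog_arm --pt "0.017 0.045 0 0 0.09" --pt "0.017 0.045 0 0 0.09" --pt "0.017 0.045 0 0 0.09" --pt "0.017 0.045 0 0 0.09" --pt "0.017 0.045 0 0 0.09"

```text
time: 1.1
ee_pos: [0.4005, -0.1459, 0.2324]
tcp_rot: [0.396, 0.59, -0.41, 0.571]
contact_force: [1.5, -1.2, -0.4]
width: 0.0901
```

Call:
jog_arm --pt "0.025 0.04 0 0 0.09" --pt "0.025 0.04 0 0 0.09" --pt "0.02 0.033 0 0 0.09" --pt "0.01 0.015 0 0 0.09" --pt "0 0 0 0 0.09"

```text
time: 1.6
ee_pos: [0.4827, -0.0043, 0.2327]
tcp_rot: [0.394, 0.592, -0.406, 0.574]
contact_force: [-0.5, -0.3, -0.5]
width: 0.0902
```

Run:
```python
from h import *
st()
```

```text
t 1.6 tcp [ 0.4827 -0.0043  0.2327] jawyaw -68.92 x [-0.031  0.001 -1.   ] F [-0.5 -0.3 -0.5] T [ 0.03 -0.05  0.05] w 0.0902 q7 -1.45
```

Call:
jog_arm --pt "0.006 -0.005 -0.015 0 0.09" --pt "0 0 -0.03 0 0.09" --pt "0 0 -0.03 0 0.09" --pt "0 0 -0.02 0 0.09" --pt "0 0 0 0 0.09"

```text
time: 2.1
ee_pos: [0.4865, -0.0139, 0.1342]
tcp_rot: [0.393, 0.592, -0.408, 0.573]
contact_force: [0.2, -0.6, -0.9]
width: 0.0905
```

Run:
```python
from h import *
st()
```

```text
t 2.1 tcp [ 0.4865 -0.0139  0.1342] jawyaw -69.04 x [-0.033 -0.003 -0.999] F [ 0.2 -0.6 -0.9] T [-0.01  0.01 -0.03] w 0.0905 q7 -1.56
```

Call:
jog_arm --pt "0.002 0.004 -0.005 0 0.09" --pt "0 0 0 0 0.05" --pt "0 0 0 0 0.04" --pt "0 0 0 0 0.04" --pt "0 0 0 0 0.04"

```text
time: 2.6
ee_pos: [0.49, -0.0116, 0.1321]
tcp_rot: [0.394, 0.59, -0.409, 0.574]
contact_force: [0.1, -0.2, -0.4]
width: 0.0627
```

Call:
jog_arm --pt "0 0 0 0 0.04" --pt "0 0 0 0 0.04" --pt "0 0 0 0 0.04"

```text
time: 2.9
ee_pos: [0.4904, -0.0118, 0.1328]
tcp_rot: [0.394, 0.589, -0.408, 0.575]
contact_force: [-0.2, 0.2, -1.8]
width: 0.0496
```

Run:
```python
from h import *
st()
```

```text
t 2.9 tcp [ 0.4904 -0.0118  0.1328] jawyaw -69.18 x [-0.028 -0.005 -1.   ] F [-0.2  0.2 -1.8] T [-0.02 -0.07  0.03] w 0.0496 q7 -1.57
```

Call:
jog_arm --pt "0 0 0.02 0 0.04" --pt "0 0 0.03 0 0.04" --pt "0 -0.01 0.03 0 0.04" --pt "0 -0.025 0 0 0.04" --pt "0 -0.035 0 0 0.04" --newtons 25

```text
time: 3.4
ee_pos: [0.4883, -0.0771, 0.2148]
tcp_rot: [0.391, 0.593, -0.405, 0.576]
contact_force: [0.7, -0.3, -1.8]
width: 0.0496
```

Call:
jog_arm --pt "0 -0.04 0 0 0.04" --pt "0 -0.04 0 0 0.04" --pt "0 -0.04 0 0 0.04" --pt "0 -0.04 0 0 0.04" --pt "0 -0.035 0 0 0.04"

```text
time: 3.9
ee_pos: [0.487, -0.278, 0.2151]
tcp_rot: [0.39, 0.594, -0.404, 0.577]
contact_force: [0.8, 0.1, -1.6]
width: 0.0498
```

Call:
jog_arm --pt "0 -0.03 0 0 0.04" --pt "0 -0.015 0 0 0.04" --pt "0 0 0 0 0.04"

```text
time: 4.2
ee_pos: [0.484, -0.331, 0.2133]
tcp_rot: [0.392, 0.593, -0.407, 0.574]
contact_force: [-0.1, 1.5, -1.5]
width: 0.05
```

Run:
```python
from h import *
st()
```

```text
t 4.2 tcp [ 0.484  -0.331   0.2133] jawyaw -68.79 x [-0.034 -0.003 -0.999] F [-0.1  1.5 -1.5] T [ 0.    0.03 -0.02] w 0.05 q7 -0.92
```

Call:
jog_arm --pt "0.004 0.002 -0.03 0 0.04" --pt "0 0 -0.04 0 0.04" --pt "0 0 -0.04 0 0.04" --pt "0 0 -0.03 0 0.04" --pt "0 0 -0.012 0 0.04"

```text
time: 4.7
ee_pos: [0.4925, -0.3192, 0.0604]
tcp_rot: [0.391, 0.593, -0.403, 0.577]
contact_force: [-0.8, 0.4, -1.2]
width: 0.0497
```

Call:
jog_arm --pt "0 0 0 0 0.04" --pt "0 0 0 0 0.04"

```text
time: 4.9
ee_pos: [0.4927, -0.3153, 0.0598]
tcp_rot: [0.391, 0.595, -0.401, 0.577]
contact_force: [0.0, -0.5, -1.2]
width: 0.0496
```

Call:
jog_arm --pt "0 -0.01 -0.005 0 0.04" --pt "0 -0.002 -0.007 0 0.04" --pt "0 0 -0.003 0 0.04" --pt "0 0 0 0 0.04"

```text
time: 5.3
ee_pos: [0.4961, -0.3304, 0.0487]
tcp_rot: [0.391, 0.591, -0.401, 0.58]
contact_force: [0.1, 0.2, -1.2]
width: 0.0497
```

Run:
```python
from h import *
st()
```

```text
t 5.3 tcp [ 0.4961 -0.3304  0.0487] jawyaw -68.14 x [-0.022 -0.003 -1.   ] F [ 0.1  0.2 -1.2] T [ 0.03 -0.09 -0.  ] w 0.0497 q7 -1.03
```

Call:
jog_arm --pt "0 0 -0.004 0 0.04" --pt "0 0 -0.003 0 0.04"

```text
time: 5.5
ee_pos: [0.4966, -0.3311, 0.0425]
tcp_rot: [0.391, 0.591, -0.402, 0.58]
contact_force: [-5.0, 3.8, 21.8]
width: 0.0496
```

Call:
jog_arm --pt "0 0 -0.002 0 0.04" --pt "0 0 0 0 0.04"

```text
time: 5.7
ee_pos: [0.4976, -0.3312, 0.0432]
tcp_rot: [0.391, 0.59, -0.402, 0.581]
contact_force: [0.1, -0.3, -1.7]
width: 0.0494
```

Call:
jog_arm --pt "0 0 -0.001 0 0.05" --pt "0 0 0 0 0.068" --pt "0 0 0 0 0.07" --pt "0 0 0 0 0.07" --pt "0 0 0.02 0 0.07"

```text
time: 6.2
ee_pos: [0.4961, -0.33, 0.0598]
tcp_rot: [0.391, 0.592, -0.402, 0.58]
contact_force: [-1.0, 0.5, 0.1]
width: 0.0693
```

Call:
jog_arm --pt "0 0 0.04 0 0.07" --pt "0 0 0.04 0 0.07" --pt "0 0 0.04 0 0.07" --pt "0 0 0.04 0 0.06" --pt "0 0.01 0.01 0 0.05"

```text
time: 6.7
ee_pos: [0.4942, -0.3199, 0.2341]
tcp_rot: [0.391, 0.593, -0.402, 0.578]
contact_force: [0.7, -1.2, -0.2]
width: 0.0583
```

Run:
```python
from h import *
st()
```

```text
t 6.7 tcp [ 0.4942 -0.3199  0.2341] jawyaw -68.25 x [-0.025 -0.001 -1.   ] F [ 0.7 -1.2 -0.2] T [-0.07 -0.12 -0.09] w 0.0583 q7 -0.92
```

Call:
jog_arm --pt "-0.001 0.03 0 0.14 0.04" --pt "-0.002 0.04 0 0.145 0.035" --pt "-0.002 0.045 0 0.145 0.032" --pt "-0.002 0.045 0 0.145 0.032" --pt "-0.002 0.045 0 0.145 0.032"

```text
time: 7.2
ee_pos: [0.4837, -0.1151, 0.2344]
tcp_rot: [0.153, 0.692, -0.168, 0.686]
contact_force: [1.3, -0.3, -0.3]
width: 0.0319
```

Call:
jog_arm --pt "-0.002 0.045 0 0.145 0.032" --pt "-0.002 0.045 0 0.145 0.032" --pt "-0.002 0.045 0 0.145 0.032" --pt "-0.002 0.045 0 0.145 0.032" --pt "-0.002 0.045 0 0.145 0.032"

```text
time: 7.7
ee_pos: [0.469, 0.1188, 0.232]
tcp_rot: [-0.112, 0.7, 0.094, 0.699]
contact_force: [1.0, 0.1, 0.3]
width: 0.0317
```

Run:
```python
from h import *
st()
```

```text
t 7.7 tcp [0.469  0.1188 0.232 ] jawyaw 16.72 x [ 0.003 -0.026 -1.   ] F [1.  0.1 0.3] T [ 0.04 -0.17 -0.  ] w 0.0317 q7 -0.38
```

Call:
jog_arm --pt "-0.002 0.04 0 0.14 0.032" --pt "-0.002 0.04 0 0.13 0.032" --pt "-0.001 0.03 0 0.08 0.032" --pt "-0.001 0.01 0 0.03 0.032" --pt "0 0 0 0 0.032"

```text
time: 8.2
ee_pos: [0.4567, 0.2508, 0.2298]
tcp_rot: [-0.251, 0.663, 0.236, 0.665]
contact_force: [-0.3, 0.4, 0.1]
width: 0.0322
```

Run:
```python
from h import *
st()
```

```text
t 8.2 tcp [0.4567 0.2508 0.2298] jawyaw 40.28 x [ 0.009 -0.019 -1.   ] F [-0.3  0.4  0.1] T [ 0.05 -0.04  0.03] w 0.0322 q7 -0.31
```

Call:
jog_arm --pt "0.005 -0.003 -0.02 -0.02 0.032" --pt "0.001 0 -0.035 0 0.032" --pt "0 0 -0.04 0 0.032" --pt "0 0 -0.03 0 0.032" --pt "0 0 -0.01 0 0.032"

```text
time: 8.7
ee_pos: [0.4659, 0.2388, 0.0907]
tcp_rot: [-0.241, 0.667, 0.221, 0.669]
contact_force: [-1.0, -0.6, 0.4]
width: 0.0319
```

Call:
jog_arm --pt "0 0 0 0 0.032"

```text
time: 8.8
ee_pos: [0.4654, 0.2367, 0.0894]
tcp_rot: [-0.24, 0.668, 0.22, 0.669]
contact_force: [-0.8, -0.3, 1.0]
width: 0.0321
```

Run:
```python
from h import *
st()
im,d=robot.get_image('top'); cv2.imwrite('pics/t1.png',cv2.resize(im[130:290,160:480],None,fx=2.5,fy=2.5,interpolation=2))
```

```text
t 8.8 tcp [0.4654 0.2367 0.0894] jawyaw 37.97 x [ 0.01  -0.027 -1.   ] F [-0.8 -0.3  1. ] T [ 0.02 -0.1   0.01] w 0.0321 q7 -0.49
```

View pics/t1.png

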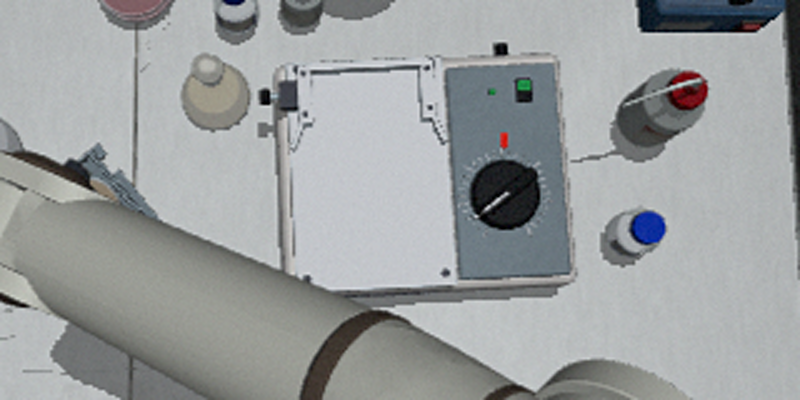

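Call:
jog_arm --pt "-0.002 0.011 -0.01 0.02 0.032" --pt "-0.001 0.001 -0.01 0 0.032" --pt "0 0 0 0 0.032"

```text
time: 9.15
ee_pos: [0.4662, 0.2485, 0.0736]
tcp_rot: [-0.246, 0.664, 0.225, 0.669]
contact_force: [-0.8, -0.4, 0.2]
width: 0.0324
```

Run:
```python
from h import *
st()
```

```text
t 9.15 tcp [0.4662 0.2485 0.0736] jawyaw 38.86 x [ 0.017 -0.025 -1.   ] F [-0.8 -0.4  0.2] T [ 0.04 -0.09 -0.  ] w 0.0324 q7 -0.52
```

Call:
jog_arm --pt "-0.004 0.0 -0.012 0 0.032" --pt "0 0.001 -0.012 0 0.032" --pt "0 0.001 -0.012 0 0.032" --pt "0 0 -0.006 0 0.032" --pt "0 0 0 0 0.032"

```text
time: 9.65
ee_pos: [0.4633, 0.2498, 0.0296]
tcp_rot: [-0.245, 0.663, 0.224, 0.671]
contact_force: [0.2, -0.3, 0.0]
width: 0.0319
```

Run:
```python
from h import *
st()
```

```text
t 9.65 tcp [0.4633 0.2498 0.0296] jawyaw 38.72 x [ 0.02  -0.025 -0.999] F [ 0.2 -0.3  0. ] T [ 0.07 -0.12  0.02] w 0.0319 q7 -0.58
```

Call:
jog_arm --pt "0 0 0 0 0.012" --pt "0 0 0 0 0.005" --pt "0 0 0 0 0.005" --pt "0 0 0 0 0.005" --newtons 45

```text
time: 10.05
ee_pos: [0.4631, 0.2501, 0.0297]
tcp_rot: [-0.245, 0.664, 0.224, 0.67]
contact_force: [0.4, 0.5, -1.6]
width: 0.0113
```

Call:
jog_arm --pt "0 0 0.008 0 0.005" --pt "0 0 0.01 0 0.005" --pt "0 0 0 0 0.005"

```text
time: 10.35
ee_pos: [0.4623, 0.2493, 0.0487]
tcp_rot: [-0.245, 0.664, 0.224, 0.67]
contact_force: [-0.3, 0.5, -2.2]
width: 0.0116
```

Run:
```python
from h import *
st()
```

```text
t 10.35 tcp [0.4623 0.2493 0.0487] jawyaw 38.73 x [ 0.017 -0.027 -0.999] F [-0.3  0.5 -2.2] T [ 0.02 -0.03 -0.02] w 0.0116 q7 -0.56
```

Call:
jog_arm --pt "0 0 0.02 0 0.005" --pt "0 0 0.035 0 0.005" --pt "0 0 0.04 0 0.005" --pt "0 -0.01 0.035 0 0.005" --pt "-0.001 -0.02 0.02 -0.04 0.005"

```text
time: 10.85
ee_pos: [0.457, 0.2191, 0.2016]
tcp_rot: [-0.233, 0.671, 0.212, 0.671]
contact_force: [0.7, -0.7, -3.6]
width: 0.012
```

Call:
jog_arm --pt "-0.003 -0.035 0 -0.08 0.005" --pt "-0.003 -0.038 0 -0.09 0.005" --pt "-0.003 -0.038 0 -0.09 0.005" --pt "-0.003 -0.038 0 -0.09 0.005" --pt "-0.003 -0.038 0 -0.09 0.005"

```text
time: 11.35
ee_pos: [0.4414, 0.0311, 0.2067]
tcp_rot: [-0.079, 0.703, 0.057, 0.705]
contact_force: [0.9, 0.0, -3.4]
width: 0.0117
```

Call:
jog_arm --pt "-0.003 -0.03 0 -0.08 0.005" --pt "-0.002 -0.018 0 -0.05 0.005" --pt "0 -0.006 0 -0.02 0.005" --pt "0 0 0 0 0.005"

```text
time: 11.75
ee_pos: [0.4333, -0.0319, 0.2066]
tcp_rot: [-0.022, 0.708, -0.005, 0.706]
contact_force: [-0.6, 1.0, -4.0]
width: 0.0116
```

Run:
```python
from h import *
st()
```

```text
t 11.75 tcp [ 0.4333 -0.0319  0.2066] jawyaw 1.44 x [-0.001 -0.038 -0.999] F [-0.6  1.  -4. ] T [0.16 0.09 0.05] w 0.0116 q7 -0.28
```

Call:
jog_arm --pt "0.005 0 -0.02 0.015 0.005" --pt "0.004 0 -0.025 0.006 0.005" --pt "0 0 -0.015 0 0.005" --pt "0 0 0 0 0.005"

```text
time: 12.15
ee_pos: [0.4442, -0.0263, 0.146]
tcp_rot: [-0.033, 0.706, 0.007, 0.708]
contact_force: [-1.2, -0.3, -3.2]
width: 0.0115
```

Run:
```python
from h import *
st()
im,d=robot.get_image('top'); np.save('t2.npy',d); cv2.imwrite('pics/t2f.png',im)
ims,ds=robot.get_image('side'); cv2.imwrite('pics/s2f.png',ims)
cv2.imwrite('pics/t2.png',np.hstack([cv2.resize(im[140:260,255:400],(480,397),interpolation=2),cv2.resize(ims[150:270,210:340],(320,397),interpolation=2)]))
```

```text
t 12.15 tcp [ 0.4442 -0.0263  0.146 ] jawyaw 3.28 x [ 0.004 -0.037 -0.999] F [-1.2 -0.3 -3.2] T [ 0.02  0.17 -0.03] w 0.0115 q7 -0.4
```

View pics/t2.png

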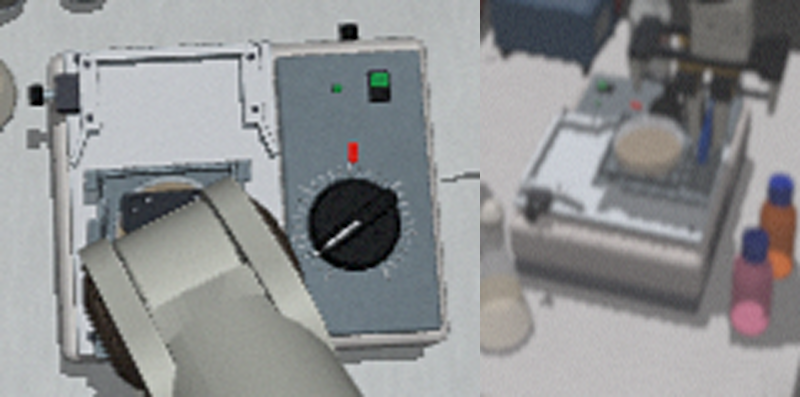

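```bash
cat > tr.py <<'E'
from h import *
import sys
def rear(im,d,zlo,zhi,zt,S,yaw):
    "tray's rear edge: grey columns; returns points in the shaker frame"
    P=cloud('top',d); hsv=cv2.cvtColor(im,cv2.COLOR_BGR2HSV)
    out=[]
    c,s=np.cos(yaw),np.sin(yaw); Rm=np.array([[c,-s],[s,c]])
    for u in range(280,332,2):
        for v in range(150,225):
            h=hsv[v,u]
            if h[2]<165 and zlo<P[v,u,2]<zhi:
                p=ray('top',u,v-.5,zt); out.append(np.r_[(p[:2]-S)@Rm,P[v,u,2],u,v]); break
    return np.array(out)
S=np.array([.5625,-.0878]); YAW=np.radians(2.65)
E
python3 - <<'E'
from tr import *
im=cv2.imread('pics/t2f.png'); d=np.load('t2.npy')
r=rear(im,d,.105,.14,.12,S,YAW); print(r.round(3)[::2])
# refine shaker frame: rear edge line of deck & panel left boundary, dial centre
hsv=cv2.cvtColor(im,cv2.COLOR_BGR2HSV); P=cloud('top',d)
for v in range(150,245,8):
    row=hsv[v].astype(int); us=[u for u in range(325,355) if row[u,2]<150 and row[u+1,2]<150 and row[u+2,2]<150 and row[u,1]>15]
    ue=[u for u in range(370,392) if row[u,2]<165]
    a=ray('top',us[0]-.5,v,.08); b=ray('top',ue[-1]+.5,v,.08)
    print(v,us[0],ue[-1],(a[:2]-S)@np.array([[np.cos(YAW),-np.sin(YAW)],[np.sin(YAW),np.cos(YAW)]]),(b[:2]-S)@np.array([[np.cos(YAW),-np.sin(YAW)],[np.sin(YAW),np.cos(YAW)]]))
dk=((hsv[...,2]<60)&(P[...,2]>.084)&(P[...,2]<.105)).astype(np.uint8); dk[:,:340]=0; dk[:185]=0;dk[:,385:]=0;dk[235:]=0
vs,us=np.nonzero(dk); e=cv2.minEnclosingCircle(np.stack([us,vs],1).astype(np.float32)); print('dial skirt',e, ray('top',*e[0],.092))
E
```

```text
[[1.08e-01 1.29e-01 1.06e-01 2.80e+02 1.59e+02]
 [2.10e-02 1.23e-01 1.21e-01 2.84e+02 1.91e+02]
 [2.10e-02 1.12e-01 1.21e-01 2.88e+02 1.91e+02]
 [2.00e-02 1.01e-01 1.19e-01 2.92e+02 1.91e+02]
 [2.00e-02 9.10e-02 1.28e-01 2.96e+02 1.91e+02]
 [2.20e-02 8.00e-02 1.21e-01 3.00e+02 1.90e+02]
 [2.10e-02 7.00e-02 1.20e-01 3.04e+02 1.90e+02]
 [2.10e-02 5.90e-02 1.19e-01 3.08e+02 1.90e+02]
 [2.00e-02 4.80e-02 1.32e-01 3.12e+02 1.90e+02]
 [2.20e-02 3.80e-02 1.16e-01 3.16e+02 1.89e+02]
 [2.20e-02 2.70e-02 1.19e-01 3.20e+02 1.89e+02]
 [2.10e-02 1.70e-02 1.24e-01 3.24e+02 1.89e+02]
 [1.10e-01 0.00e+00 1.07e-01 3.28e+02 1.56e+02]]Traceback (most recent call last):
  File "<stdin>", line 9, in <module>
IndexError: list index out of range
```

Run:
```python
from tr import *
im=cv2.imread('pics/t2f.png'); d=np.load('t2.npy'); g=cv2.cvtColor(im,cv2.COLOR_BGR2GRAY).astype(int)
c,s=np.cos(YAW),np.sin(YAW); Rm=np.array([[c,-s],[s,c]])
f=lambda u,v,z:((ray('top',u,v,z)[:2]-S)@Rm).round(4)
for v in (192,193,194,195): print(v,'L',g[v,276:292].tolist(),'R',g[v,324:344].tolist())
for v in (160,164,168): print(v,'rails L',g[v,270:292].tolist(),'R',g[v,324:344].tolist())
print('tray px y at u',[(u,f(u,193,.12)[1]) for u in (280,281,282,328,329,330,331,332)])
print('rail lip y z=.103',[(u,f(u,164,.103)[1]) for u in(272,276,280,284,326,330,334,338)])
P=cloud('top',d); hsv=cv2.cvtColor(im,cv2.COLOR_BGR2HSV)
dk=((hsv[...,2]<60)&(P[...,2]>.084)&(P[...,2]<.105)).astype(np.uint8); dk[:,:340]=0; dk[:185]=0;dk[:,385:]=0;dk[235:]=0
vs,us=np.nonzero(dk); e=cv2.minEnclosingCircle(np.stack([us,vs],1).astype(np.float32)); print('dial skirt',e, f(*e[0],.092))
```

```text
192 L [199, 198, 198, 201, 143, 118, 121, 123, 95, 104, 114, 128, 144, 139, 127, 105] R [74, 117, 94, 124, 119, 115, 137, 188, 198, 196, 196, 194, 196, 198, 203, 174, 95, 102, 118, 118]
193 L [196, 195, 199, 198, 138, 114, 115, 122, 80, 80, 96, 65, 63, 59, 54, 45] R [99, 136, 111, 124, 119, 115, 129, 189, 196, 195, 197, 200, 195, 195, 201, 149, 91, 102, 116, 119]
194 L [190, 194, 198, 201, 168, 126, 117, 119, 69, 50, 94, 110, 111, 116, 116, 116] R [112, 133, 94, 109, 98, 83, 131, 189, 199, 194, 197, 196, 196, 197, 200, 154, 89, 95, 117, 119]
195 L [191, 195, 198, 202, 128, 111, 121, 124, 83, 62, 92, 116, 117, 116, 118, 120] R [121, 126, 144, 124, 119, 186, 196, 200, 199, 197, 195, 199, 196, 197, 200, 161, 102, 100, 120, 118]
160 rails L [142, 164, 185, 196, 143, 190, 201, 203, 170, 197, 169, 126, 185, 202, 171, 190, 200, 194, 197, 199, 197, 197] R [197, 197, 201, 110, 185, 196, 196, 196, 200, 149, 188, 196, 204, 156, 90, 108, 117, 112, 117, 115]
164 rails L [140, 87, 62, 65, 66, 67, 70, 65, 74, 191, 204, 196, 198, 198, 159, 188, 198, 194, 195, 197, 198, 197] R [198, 196, 200, 129, 18
[... 158 characters left out ...]
192, 199, 196, 197, 196, 196, 195] R [195, 198, 205, 136, 139, 194, 199, 197, 199, 196, 198, 196, 201, 185, 101, 89, 115, 117, 111, 117]
tray px y at u [(280, np.float64(0.1334)), (281, np.float64(0.1308)), (282, np.float64(0.1282)), (328, np.float64(0.0069)), (329, np.float64(0.0042)), (330, np.float64(0.0016)), (331, np.float64(-0.0011)), (332, np.float64(-0.0037))]
rail lip y z=.103 [(272, np.float64(0.1511)), (276, np.float64(0.1403)), (280, np.float64(0.1295)), (284, np.float64(0.1187)), (326, np.float64(0.0052)), (330, np.float64(-0.0056)), (334, np.float64(-0.0164)), (338, np.float64(-0.0272))]
dial skirt ((361.60345458984375, 207.39654541015625), 13.872831344604492) [-0.0302 -0.0843]
```

Call:
jog_arm --pt "0 -0.006 -0.005 -0.008 0.005" --pt "0 -0.002 -0.006 0 0.005" --pt "0 0 -0.005 0 0.005" --pt "0 0 0 0 0.005"

```text
time: 12.65
ee_pos: [0.4476, -0.0345, 0.1329]
tcp_rot: [-0.031, 0.703, 0.004, 0.71]
contact_force: [-0.4, -0.0, -2.9]
width: 0.0117
```

Run:
```python
from h import *
st()
```

```text
t 12.65 tcp [ 0.4476 -0.0345  0.1329] jawyaw 2.83 x [ 0.011 -0.039 -0.999] F [-0.4 -0.  -2.9] T [0.05 0.16 0.04] w 0.0117 q7 -0.42
```

Call:
jog_arm --pt "-0.005 0 -0.005 0 0.005" --pt "-0.001 0 -0.005 0 0.005" --pt "0 0 -0.002 0 0.005" --pt "0 0 0 0 0.005"

```text
time: 13.05
ee_pos: [0.4409, -0.0348, 0.12]
tcp_rot: [-0.031, 0.703, 0.003, 0.71]
contact_force: [-0.4, 0.2, -2.9]
width: 0.0119
```

Run:
```python
from h import *
st()
```

```text
t 13.05 tcp [ 0.4409 -0.0348  0.12  ] jawyaw 2.8 x [ 0.011 -0.039 -0.999] F [-0.4  0.2 -2.9] T [0.05 0.1  0.01] w 0.0119 q7 -0.44
```

Call:
jog_arm --pt "0 0 -0.003 0 0.005" --pt "0 0 0 0 0.005"

```text
time: 13.25
ee_pos: [0.4421, -0.0349, 0.1199]
tcp_rot: [-0.033, 0.703, 0.002, 0.71]
contact_force: [-0.8, 0.2, -3.0]
width: 0.0122
```

Call:
jog_arm --pt "0 0 0 0 0.014" --pt "0 0 0 0 0.026" --pt "0 0 0 0 0.026" --pt "0 0 0 0 0.026"

```text
time: 13.65
ee_pos: [0.4446, -0.0345, 0.121]
tcp_rot: [-0.033, 0.701, 0.002, 0.712]
contact_force: [0.2, -0.3, 0.2]
width: 0.0256
```

Run:
```python
from h import *
st()
```

```text
t 13.65 tcp [ 0.4446 -0.0345  0.121 ] jawyaw 2.84 x [ 0.016 -0.043 -0.999] F [ 0.2 -0.3  0.2] T [ 0.11 -0.1   0.  ] w 0.0256 q7 -0.45
```

Call:
jog_arm --pt "-0.003 0 -0.002 0 0.02" --pt "0 0 0 0 0.005" --pt "0 0 0 0 0.005" --pt "0 0 0 0 0.005"

```text
time: 14.05
ee_pos: [0.4415, -0.0345, 0.1189]
tcp_rot: [-0.033, 0.701, 0.002, 0.712]
contact_force: [-0.5, -0.3, -0.8]
width: 0.0119
```

```bash
cat > chk.py <<'E'
from tr import *
st()
im,d=robot.get_image('top'); g=cv2.cvtColor(im,cv2.COLOR_BGR2GRAY).astype(int)
c,s=np.cos(YAW),np.sin(YAW); Rm=np.array([[c,-s],[s,c]])
f=lambda u,v,z:((ray('top',u,v,z)[:2]-S)@Rm)
r=rear(im,d,.085,.112,.096,S,YAW); r=r[(r[:,1]>.015)&(r[:,1]<.115)]
k=np.polyfit(r[:,1],r[:,0],1); print('rear x',np.median(r[:,0]).round(4),'yaw deg',np.degrees(-k[0]).round(2))
v0=int(np.median(r[:,4]))+3
for v in (v0,v0+1,v0+2):
    L=[u for u in range(272,300) if g[v,u]<165 and g[v,u+1]<165][:1]; R=[u for u in range(336,310,-1) if g[v,u]<165 and g[v,u-1]<165][:1]
    L=L[0]-.5;R=R[0]+.5; print(v,L,R,f(L,v,.096)[1].round(4),f(R,v,.096)[1].round(4),'mid',((f(L,v,.096)+f(R,v,.096))/2)[1].round(4))
E
python3 chk.py
```

```text
t 14.05 tcp [ 0.4415 -0.0345  0.1189] jawyaw 2.84 x [ 0.016 -0.043 -0.999] F [-0.5 -0.3 -0.8] T [0.03 0.06 0.06] w 0.0119 q7 -0.45
rear x 0.1165 yaw deg 0.76Traceback (most recent call last):
  File "chk.py", line 11, in <module>
    L=L[0]-.5;R=R[0]+.5; print(v,L,R,f(L,v,.096)[1].round(4),f(R,v,.096)[1].round(4),'mid',((f(L,v,.096)+f(R,v,.096))/2)[1].round(4))
      ~^^^
IndexError: list index out of range
```

```bash
sed -i 's/range(150,225)/range(int(sys.argv[1]) if len(sys.argv)>1 else 150,225)/' tr.py; sed -i "s/^v0=/print(r[::4].round(3).tolist()); cv2.imwrite('pics\/last.png',im)\nv0=/" chk.py; python3 chk.py 170
```

```text
t 14.1 tcp [ 0.4415 -0.0345  0.1189] jawyaw 2.84 x [ 0.016 -0.043 -0.999] F [0.  0.3 1. ] T [ 0.02  0.07 -0.02] w 0.0118 q7 -0.45
rear x 0.0185 yaw deg 0.4
[[0.017, 0.112, 0.09, 288.0, 194.0], [0.019, 0.09, 0.092, 296.0, 193.0], [0.02, 0.069, 0.091, 304.0, 192.0], [0.019, 0.047, 0.098, 312.0, 192.0], [0.018, 0.025, 0.097, 320.0, 192.0]]
195 283.5 333.5 0.1242 -0.0104 mid 0.0569
196 271.5 333.5 0.1567 -0.0102 mid 0.0732
197 271.5 333.5 0.1568 -0.01 mid 0.0734
```

Call:
jog_arm --pt "0.008 0.001 0 -0.003 0.005" --pt "0.012 0.001 0 0 0.005" --pt "0.012 0.001 0 0 0.005" --pt "0.008 0 0 0 0.005" --pt "0 0 0 0 0.005" --newtons 50

```text
time: 14.65
ee_pos: [0.477, -0.0324, 0.1188]
tcp_rot: [-0.033, 0.706, -0.001, 0.708]
contact_force: [0.7, -1.4, 2.0]
width: 0.0118
```

```bash
python3 chk.py 165
python3 - <<'E'
import cv2
im=cv2.imread('pics/last.png'); cv2.imwrite('pics/v5.png',cv2.resize(im[145:245,265:345],(640,800),interpolation=2)[:600])
E
```

```text
t 14.65 tcp [ 0.477  -0.0324  0.1188] jawyaw 2.58 x [ 0.004 -0.048 -0.999] F [ 0.7 -1.4  2. ] T [ 0.14 -0.5  -0.06] w 0.0118 q7 -0.48
rear x 0.0543 yaw deg 1.37
[[0.053, 0.11, 0.091, 288.0, 181.0], [0.054, 0.088, 0.094, 296.0, 180.0], [0.053, 0.067, 0.096, 304.0, 180.0], [0.055, 0.045, 0.088, 312.0, 179.0]]
183 282.5 335.5 0.1253 -0.0179 mid 0.0537
184 283.5 331.5 0.1227 -0.007 mid 0.0579
185 283.5 336.5 0.1228 -0.0203 mid 0.0513
```

View pics/v5.png

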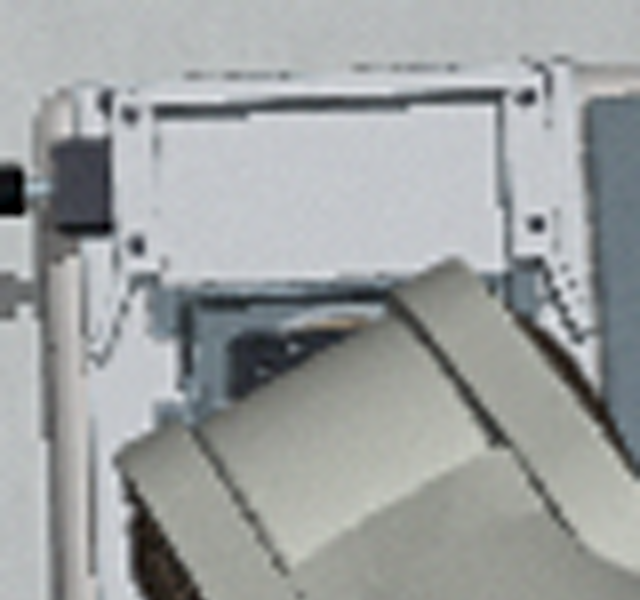

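Call:
jog_arm --pt "0 0.003 0 0 0.005" --pt "0.006 0.0005 0 0 0.005" --pt "0.006 0 0 0 0.005" --pt "0.006 0 0 0 0.005"

```text
time: 15.1
ee_pos: [0.492, -0.0295, 0.1188]
tcp_rot: [-0.034, 0.707, -0.002, 0.706]
contact_force: [-4.4, -1.2, 5.6]
width: 0.0117
```

Run:
```python
from h import *
st()
```

```text
t 15.1 tcp [ 0.492  -0.0295  0.1188] jawyaw 2.53 x [-0.001 -0.051 -0.999] F [-4.4 -1.2  5.6] T [0.34 0.37 0.05] w 0.0117 q7 -0.49
```

Call:
jog_arm --pt "0.007 0.0003 0.0005 0 0.005" --pt "0.008 0.0004 0 0 0.005" --pt "0.008 0.0004 0 0 0.005"

```text
time: 15.4
ee_pos: [0.5134, -0.0292, 0.1188]
tcp_rot: [-0.034, 0.709, -0.003, 0.704]
contact_force: [-7.5, -2.7, 10.2]
width: 0.0117
```

Run:
```python
from h import *
st()
```

```text
t 15.4 tcp [ 0.5134 -0.0292  0.1188] jawyaw 2.52 x [-0.006 -0.053 -0.999] F [-7.5 -2.7 10.2] T [-0.14  0.98 -0.19] w 0.0117 q7 -0.49
```

Call:
jog_arm --pt "0.005 0.0003 0.001 0 0.005" --pt "0.008 0.0004 0.0005 0 0.005" --pt "0.008 0.0004 0 0 0.005"

```text
time: 15.7
ee_pos: [0.5336, -0.0296, 0.1196]
tcp_rot: [-0.035, 0.711, -0.005, 0.702]
contact_force: [-5.4, -1.1, 5.4]
width: 0.0113
```

Run:
```python
from h import *
st()
```

```text
t 15.7 tcp [ 0.5336 -0.0296  0.1196] jawyaw 2.43 x [-0.011 -0.056 -0.998] F [-5.4 -1.1  5.4] T [0.23 0.22 0.06] w 0.0113 q7 -0.49
```

Nearly home, so push until it meets the stop.

Call:
jog_arm --pt "0.004 0 0 0 0.005" --pt "0.006 0 0 0 0.005"

```text
time: 15.9
ee_pos: [0.5371, -0.0299, 0.1186]
tcp_rot: [-0.036, 0.717, -0.006, 0.697]
contact_force: [-33.8, -1.7, 32.8]
width: 0.0116
```

Run:
```python
from h import *
st()
```

```text
t 15.9 tcp [ 0.5371 -0.0299  0.1186] jawyaw 2.4 x [-0.027 -0.059 -0.998] F [-33.8  -1.7  32.8] T [-0.33  6.25 -0.26] w 0.0116 q7 -0.49
```

Call:
jog_arm --pt "-0.001 0 0.001 0 0.005" --pt "0 0 0.001 0 0.005"

```text
time: 16.1
ee_pos: [0.5372, -0.0289, 0.1209]
tcp_rot: [-0.036, 0.716, -0.005, 0.697]
contact_force: [-2.1, -0.8, 1.5]
width: 0.012
```

Run:
```python
from h import *
st()
im,d=robot.get_image('top'); s,_=robot.get_image('side')
cv2.imwrite('pics/v6.png',np.hstack([cv2.resize(im[145:220,255:345],(480,400),interpolation=2),cv2.resize(s[180:235,210:254],(320,400),interpolation=2)]))
```

```text
t 16.1 tcp [ 0.5372 -0.0289  0.1209] jawyaw 2.47 x [-0.026 -0.059 -0.998] F [-2.1 -0.8  1.5] T [ 0.03 -0.22 -0.12] w 0.012 q7 -0.49
```

View pics/v6.png

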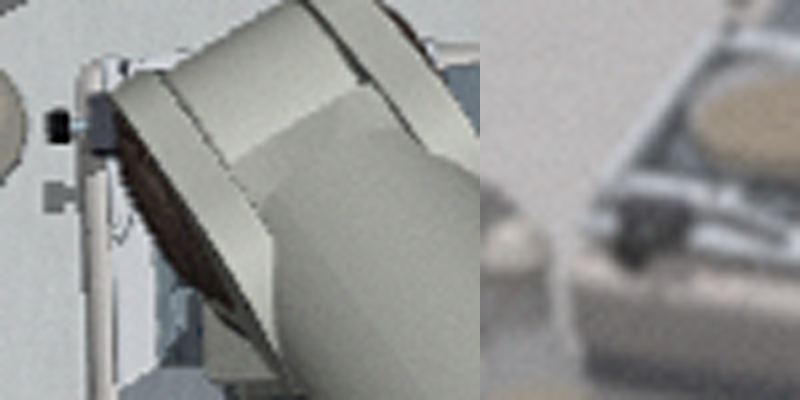

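The top view shows the black knob's left end at column 263.4. With the catch sprung in and no tray there, it was 263.5, so the catch has snapped in. Now the tug.

Call:
jog_arm --pt "-0.003 0 0 0 0.005" --pt "-0.004 0 0 0 0.005"

```text
time: 16.4
ee_pos: [0.5344, -0.0278, 0.1213]
tcp_rot: [-0.034, 0.713, -0.004, 0.7]
contact_force: [11.0, 2.9, -7.0]
width: 0.0114
```

Call:
jog_arm --pt "-0.004 0 0 0 0.005"

```text
time: 16.5
ee_pos: [0.5339, -0.0269, 0.1215]
tcp_rot: [-0.033, 0.711, -0.003, 0.703]
contact_force: [12.9, 2.0, -11.0]
width: 0.0118
```

Run:
```python
from h import *
st()
```

```text
t 16.5 tcp [ 0.5339 -0.0269  0.1215] jawyaw 2.41 x [-0.01  -0.052 -0.999] F [ 12.9   2.  -11. ] T [ 0.18 -2.48 -0.47] w 0.0118 q7 -0.49
```

Call:
jog_arm --pt "-0.005 0 -0.0015 0 0.005" --pt "-0.006 0 -0.0005 0 0.005"

```text
time: 16.7
ee_pos: [0.5324, -0.0257, 0.1217]
tcp_rot: [-0.03, 0.704, -0.002, 0.71]
contact_force: [18.5, 2.2, -11.1]
width: 0.0121
```

Run:
```python
from h import *
st()
```

```text
t 16.7 tcp [ 0.5324 -0.0257  0.1217] jawyaw 2.26 x [ 0.009 -0.046 -0.999] F [ 18.5   2.2 -11.1] T [ 0.49 -3.63 -0.6 ] w 0.0121 q7 -0.5
```

Call:
jog_arm --pt "0.003 0 0 0 0.005" --pt "0.001 0 0 0 0.012" --pt "0 0 0 0 0.026" --pt "0 0 0 0 0.026" --pt "0 0 0 0 0.026"

```text
time: 17.2
ee_pos: [0.5348, -0.0262, 0.1203]
tcp_rot: [-0.03, 0.705, -0.003, 0.709]
contact_force: [0.1, -0.2, 0.0]
width: 0.0254
```

Run:
```python
from h import *
st()
```

```text
t 17.2 tcp [ 0.5348 -0.0262  0.1203] jawyaw 2.22 x [ 0.006 -0.046 -0.999] F [ 0.1 -0.2  0. ] T [ 0.03 -0.15  0.01] w 0.0254 q7 -0.5
```

Call:
jog_arm --pt "0 0 0.015 0 0.026" --pt "0 0 0.03 0 0.026" --pt "0 0 0.04 0 0.026" --pt "-0.01 0.02 0.03 0.0 0.026" --pt "-0.03 0.03 0 0.08 0.026"

```text
time: 17.7
ee_pos: [0.496, 0.0225, 0.2423]
tcp_rot: [-0.056, 0.703, 0.025, 0.708]
contact_force: [0.8, 0.4, 1.2]
width: 0.0262
```

Call:
jog_arm --pt "-0.03 0.04 0 0.1 0.026" --pt "-0.03 0.04 0 0.1 0.026" --pt "-0.02 0.04 0 0.1 0.026" --pt "-0.01 0.04 0 0.1 0.026" --pt "0 0.03 0 0.1 0.026"

```text
time: 18.2
ee_pos: [0.4004, 0.2188, 0.2489]
tcp_rot: [-0.238, 0.662, 0.202, 0.681]
contact_force: [0.6, -0.7, -0.8]
width: 0.0259
```

Run:
```python
from h import *
st()
im,d=robot.get_image('top'); cv2.imwrite('pics/t7f.png',im); np.save('t7.npy',d)
cv2.imwrite('pics/v7.png',cv2.resize(im[140:250,255:400],(790,599),interpolation=2))
```

```text
t 18.2 tcp [0.4004 0.2188 0.2489] jawyaw 36.36 x [ 0.042 -0.04  -0.998] F [ 0.6 -0.7 -0.8] T [ 0.07 -0.12  0.01] w 0.0259 q7 -0.3
```

View pics/v7.png

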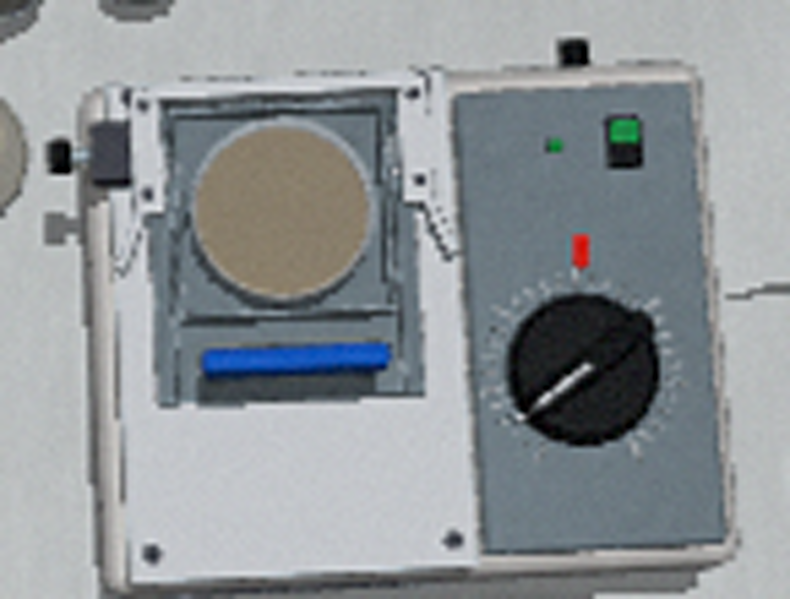

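```bash
cat > dial.py <<'E'
from tr import *
c,s=np.cos(YAW),np.sin(YAW); Rm=np.array([[c,-s],[s,c]])
def meas(im,d):
    P=cloud('top',d); hsv=cv2.cvtColor(im,cv2.COLOR_BGR2HSV)
    f=lambda u,v,z:((ray('top',u,v,z)[:2]-S)@Rm)
    D=np.array([-.030,-.085])
    red=cv2.inRange(hsv,(0,120,80),(8,255,255))|cv2.inRange(hsv,(172,120,80),(180,255,255)); red[:,:340]=0;red[:,385:]=0;red[:170]=0;red[230:]=0
    vs,us=np.nonzero(red); w=hsv[vs,us,1].astype(float); p=f((us*w).sum()/w.sum(),(vs*w).sum()/w.sum(),.083); a=p-D
    print('red px',us.mean().round(2),vs.mean().round(2),len(us),'shaker',p.round(4),'r',np.hypot(*a).round(4),'ang',np.degrees(np.arctan2(a[1],a[0])).round(2))
    cu,cv_=proj('top',np.r_[S+Rm@D,.092])[0]; print('dial centre px',cu.round(2),cv_.round(2))
    gray=hsv[...,2].astype(float); v,u=np.mgrid[:420,:560]; rr=np.hypot(u-cu,v-cv_)
    m=(rr<12)&(gray>110); q=np.array([f(uu,vv,.115 if 1 else .09) for uu,vv in zip(u[m],v[m])]); 
    if len(q)>3:
        w=gray[m]-90
        cen=(q*w[:,None]).sum(0)/w.sum(); C=((q-cen)*w[:,None]).T@(q-cen); e,V=np.linalg.eigh(C); dirv=V[:,1]; dirv=dirv*np.sign(dirv@(cen-D))
        print('line n',len(q),'cen-D',(cen-D).round(4),'dir ang',np.degrees(np.arctan2(dirv[1],dirv[0])).round(2),'centroid ang',np.degrees(np.arctan2(*(cen-D)[::-1])).round(2),'px',u[m].mean().round(1),v[m].mean().round(1))
    return f
if __name__=='__main__':
    im=cv2.imread('pics/t7f.png'); d=np.load('t7.npy'); meas(im,d)
    hb=((cloud('top',d)[...,2]>.107)); hb[:,:345]=0;hb[:,380:]=0;hb[:190]=0;hb[225:]=0
    v,u=np.nonzero(hb); q=np.array([(ray('top',a,b,.115)[:2]-S)@Rm for a,b in zip(u,v)]); print('bar',len(q),cv2.minAreaRect(q.astype(np.float32)*1000), 'top z',np.median(cloud('top',d)[hb][:,2]))
E
python3 dial.py
```

```text
red px 361.0 185.5 18 shaker [ 0.0313 -0.0891] r 0.0614 ang -3.81
dial centre px 361.87 207.29
line n 14 cen-D [-0.01   0.015] dir ang 123.97 centroid ang 123.74 px 358.4 210.0
bar 148 ((-36.78330993652344, -80.69489288330078), (73.30563354492188, 91.85456848144531), 74.32418060302734) top z 0.11456597973428348
```

Call:
jog_arm --pt "0.01 -0.03 0 0 0.035" --pt "0.014 -0.045 0 0 0.035" --pt "0.014 -0.045 0 0 0.035" --pt "0.014 -0.045 0 0 0.035" --pt "0.015 -0.045 0 0 0.035"

```text
time: 18.75
ee_pos: [0.4653, 0.0218, 0.256]
tcp_rot: [-0.251, 0.653, 0.217, 0.681]
contact_force: [1.0, 0.9, -0.8]
width: 0.0352
```

Call:
jog_arm --pt "0.015 -0.045 0 0 0.035" --pt "0.015 -0.045 -0.01 0 0.035" --pt "0.015 -0.04 -0.02 0 0.035" --pt "0.01 -0.02 -0.01 0 0.035" --pt "0 0 0 0 0.035"

```text
time: 19.25
ee_pos: [0.5232, -0.145, 0.2198]
tcp_rot: [-0.249, 0.654, 0.209, 0.683]
contact_force: [-0.2, 0.6, 0.1]
width: 0.0356
```

Run:
```python
from h import *
st()
```

```text
t 19.25 tcp [ 0.5232 -0.145   0.2198] jawyaw 37.84 x [ 0.057 -0.04  -0.998] F [-0.2  0.6  0.1] T [ 0.07 -0.1   0.01] w 0.0356 q7 0.39
```

Call:
jog_arm --pt "0.01 -0.02 -0.02 -0.01 0.035" --pt "0.003 -0.008 -0.03 -0.01 0.035" --pt "0.0 -0.002 -0.03 0 0.035" --pt "0 0 0 0 0.035"

```text
time: 19.65
ee_pos: [0.538, -0.1747, 0.143]
tcp_rot: [-0.243, 0.655, 0.201, 0.687]
contact_force: [-0.7, 0.3, -0.1]
width: 0.0351
```

Run:
```python
from h import *
st()
```

```text
t 19.65 tcp [ 0.538  -0.1747  0.143 ] jawyaw 36.62 x [ 0.061 -0.042 -0.997] F [-0.7  0.3 -0.1] T [ 0.04 -0.04 -0.03] w 0.0351 q7 0.32
```

Call:
jog_arm --pt "0 0 -0.015 0 0.035" --pt "0 0 -0.015 0 0.035" --pt "0 0 -0.01 0 0.035" --pt "0 0 0 0 0.035"

```text
time: 20.05
ee_pos: [0.5403, -0.1724, 0.1054]
tcp_rot: [-0.245, 0.653, 0.2, 0.688]
contact_force: [-1.7, 0.9, -0.3]
width: 0.0353
```

Run:
```python
from h import *
st()
```

```text
t 20.05 tcp [ 0.5403 -0.1724  0.1054] jawyaw 36.79 x [ 0.067 -0.044 -0.997] F [-1.7  0.9 -0.3] T [ 0.09 -0.02  0.06] w 0.0353 q7 0.27
```

Call:
jog_arm --pt "-0.003 -0.003 -0.005 0 0.035" --pt "-0.001 0 -0.004 0 0.03" --pt "0 0 0 0 0.02" --pt "0 0 0 0 0.008" --pt "0 0 0 0 0.008" --newtons 20

```text
time: 20.55
ee_pos: [0.5376, -0.1749, 0.0971]
tcp_rot: [-0.245, 0.652, 0.201, 0.689]
contact_force: [3.7, 2.4, -4.4]
width: 0.014
```

Run:
```python
from h import *
st()
```

```text
t 20.55 tcp [ 0.5376 -0.1749  0.0971] jawyaw 36.86 x [ 0.07  -0.044 -0.997] F [ 3.7  2.4 -4.4] T [ 0.44 -0.66  0.16] w 0.014 q7 0.26
```

Call:
jog_arm --pt "0 0 0 -0.08 0.008" --pt "0 0 0 -0.12 0.008" --pt "0 0 0 -0.12 0.008" --pt "0 0 0 -0.12 0.008"

```text
time: 20.95
ee_pos: [0.5381, -0.1747, 0.0971]
tcp_rot: [-0.092, 0.69, 0.041, 0.717]
contact_force: [2.3, 0.1, -3.7]
width: 0.0144
```

Run:
```python
from h import *
st()
```

```text
t 20.95 tcp [ 0.5381 -0.1747  0.0971] jawyaw 10.87 x [ 0.046 -0.069 -0.997] F [ 2.3  0.1 -3.7] T [ 0.07 -0.16  0.17] w 0.0144 q7 -0.15
```

Call:
jog_arm --pt "0 0 0 -0.13 0.008" --pt "0 0 0 -0.13 0.008" --pt "0 0 0 -0.13 0.008" --pt "0 0 0 -0.13 0.008" --pt "0 0 0 -0.13 0.008"

```text
time: 21.45
ee_pos: [0.5388, -0.175, 0.097]
tcp_rot: [0.141, 0.681, -0.199, 0.691]
contact_force: [1.5, -1.0, -3.3]
width: 0.0141
```

Run:
```python
from h import *
st()
```

```text
t 21.45 tcp [ 0.5388 -0.175   0.097 ] jawyaw -27.84 x [-0.006 -0.083 -0.997] F [ 1.5 -1.  -3.3] T [ 0.08 -0.08  0.13] w 0.0141 q7 -0.75
```

Remaining turn is 63°. I'll stop about 8° short and look.

Call:
jog_arm --pt "0 0 0 -0.13 0.008" --pt "0 0 0 -0.13 0.008" --pt "0 0 0 -0.13 0.008" --pt "0 0 0 -0.13 0.008" --pt "0 0 0 -0.13 0.008"

```text
time: 21.95
ee_pos: [0.5392, -0.1756, 0.097]
tcp_rot: [0.359, 0.595, -0.418, 0.585]
contact_force: [0.5, -1.3, -2.0]
width: 0.0141
```

Call:
jog_arm --pt "0 0 0 -0.13 0.008" --pt "0 0 0 -0.1 0.008" --pt "0 0 0 0 0.008"

```text
time: 22.25
ee_pos: [0.5392, -0.1759, 0.097]
tcp_rot: [0.428, 0.548, -0.485, 0.531]
contact_force: [-0.2, -0.3, -0.8]
width: 0.0134
```

Run:
```python
from h import *
st()
```

```text
t 22.25 tcp [ 0.5392 -0.1759  0.097 ] jawyaw -80.45 x [-0.071 -0.046 -0.996] F [-0.2 -0.3 -0.8] T [ 0.3  -0.09 -0.08] w 0.0134 q7 -1.51
```

Call:
jog_arm --pt "0 0 0 -0.08 0.008" --pt "0 0 0 -0.07 0.008" --pt "0 0 0 0 0.008" --pt "0 0 0 0 0.03" --pt "0 0 0 0 0.035"

```text
time: 22.75
ee_pos: [0.5393, -0.1759, 0.0973]
tcp_rot: [-0.465, -0.516, 0.521, -0.496]
contact_force: [0.3, 0.6, 0.8]
width: 0.0254
```

Call:
jog_arm --pt "0 0 0 0 0.035" --pt "0 0 0.02 0 0.035" --pt "0 0 0.03 0 0.035" --pt "-0.01 -0.02 0.04 0 0.035" --pt "-0.03 -0.04 0.02 0 0.035"

```text
time: 23.25
ee_pos: [0.5006, -0.2271, 0.2073]
tcp_rot: [0.461, 0.524, -0.515, 0.498]
contact_force: [0.8, -1.7, 0.1]
width: 0.0353
```

Call:
jog_arm --pt "-0.04 -0.03 0 0 0.035" --pt "-0.04 -0.03 0 0 0.035" --pt "-0.04 -0.03 0 0 0.035" --pt "-0.03 -0.03 0 0 0.035" --pt "0 0 0 0 0.035"

```text
time: 23.75
ee_pos: [0.3436, -0.3565, 0.2129]
tcp_rot: [0.46, 0.52, -0.516, 0.502]
contact_force: [0.9, -0.2, 0.9]
width: 0.0348
```

Run:
```python
from dial import *
st()
im,d=robot.get_image('top'); cv2.imwrite('pics/t8f.png',im); np.save('t8.npy',d)
s_,ds=robot.get_image('side'); cv2.imwrite('pics/s8f.png',s_)
meas(im,d)
cv2.imwrite('pics/v8.png',np.hstack([cv2.resize(im[175:235,335:391],(560,600),interpolation=2),cv2.resize(s_[165:215,272:292],(240,600),interpolation=2)]))
```

```text
t 23.75 tcp [ 0.3436 -0.3565  0.2129] jawyaw -87.31 x [-0.073 -0.04  -0.997] F [ 0.9 -0.2  0.9] T [ 0.1  -0.07  0.01] w 0.0348 q7 -1.0
red px 361.0 185.5 18 shaker [ 0.0313 -0.0891] r 0.0614 ang -3.83
dial centre px 361.87 207.29
line n 14 cen-D [ 0.0188 -0.0008] dir ang -2.04 centroid ang -2.58 px 363.4 199.5
```

View pics/v8.png

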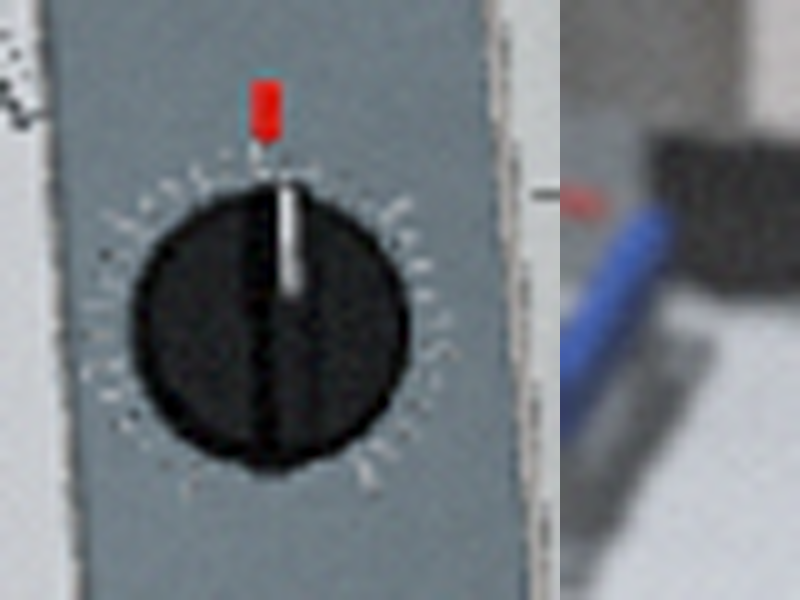

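```bash
cat > dial2.py <<'E'
from dial import *
def edge(n,im,zr=.083,zs=.092,zl=.115):
    B=im.astype(float); g=B.mean(2)
    D0=np.r_[S+Rm@np.array([-.0302,-.0845]),0]
    # skirt circle: radial half-level crossings, projected circle of R=38.5mm at zs; solve centre offset
    pts=[]
    for a in np.radians(np.arange(0,360,6)):
        rs=np.arange(.030,.047,.0005); X=np.array([D0+[r*np.cos(a),r*np.sin(a),zs] for r in rs]); q=proj(n,X).astype(np.float32)
        val=cv2.remap(g.astype(np.float32),q[:,0:1],q[:,1:2],cv2.INTER_LINEAR).ravel()
        i=np.nonzero((val[:-1]<65)&(val[1:]>=65))[0]
        if len(i): pts.append([rs[i[0]],a])
    p=np.array(pts); A=np.c_[np.cos(p[:,1]),np.sin(p[:,1]),np.ones(len(p))]
    for _ in range(4):
        x=np.linalg.lstsq(A,p[:,0],rcond=None)[0]; e=abs(p[:,0]-A@x); k=e<2*np.median(e)+1e-4; p=p[k];A=A[k]
    D=D0[:2]+x[:2]; print(n,'axis world',D.round(4),'R',x[2].round(4),len(p))
    v,u=np.mgrid[:420,:560]
    def near(Xw,rad): q=proj(n,Xw)[0]; return np.hypot(u-q[0],v-q[1])<rad
    w=np.clip(B[...,2]-np.maximum(B[...,0],B[...,1])-20,0,None)*near(np.r_[D+[.059,0],zr],14)
    c_=ray(n,(u*w).sum()/w.sum(),(v*w).sum()/w.sum(),zr)[:2]-D; am=np.degrees(np.arctan2(c_[1],c_[0]))
    print(' mark r',np.hypot(*c_).round(4),'world ang',am.round(2))
    w=np.clip(g-70,0,None)*near(np.r_[D+[.018,0],zl],8.5)*(np.ptp(B,axis=2)<40)
    m=w>0; q=np.array([ray(n,a,b,zl)[:2]-D for a,b in zip(u[m],v[m])]); k=(q[:,0]>.004)&(q[:,0]<.031)&(abs(q[:,1])<.01); q=q[k]; ww=w[m][k]
    cen=(q*ww[:,None]).sum(0)/ww.sum(); b=np.polyfit(q[:,0],q[:,1],1,w=np.sqrt(ww))
    print(' line cen',cen.round(4),'centroid ang',np.degrees(np.arctan2(*cen[::-1])).round(2),'slope ang',np.degrees(np.arctan(b[0])).round(2),len(q))
if __name__=='__main__':
    k=sys.argv[2] if len(sys.argv)>2 else '8'
    edge('top',cv2.imread(f'pics/t{k}f.png')); edge('side',cv2.imread(f'pics/s{k}f.png'))
E
python3 dial2.py 150 8
python3 - <<'E'
from h import *
M=Ro.from_quat([-0.465,-.516,.521,-.496]).as_matrix(); print(np.degrees(np.arctan2(M[1,2],M[0,2])))
print(proj('side',[[.536,-.174,.1],[.536,-.174,.12]]))
E
```

```text
top axis world [ 0.5359 -0.1732] R 0.0377 41
 mark r 0.062 world ang -2.07
 line cen [ 0.0203 -0.001 ] centroid ang -2.93 slope ang 0.35 20
side axis world [ 0.5358 -0.1706] R 0.0411 21
 mark r 0.0584 world ang -7.15
 line cen [ 0.0187 -0.0054] centroid ang -16.14 slope ang -2.31 11
-88.43216673526024
[[287.99214025 180.15490462]
 [287.99832892 175.14220189]]
```

Run:
```python
from tr import *
from scipy.optimize import least_squares
im=cv2.imread('pics/t8f.png'); g=im.astype(np.float32).mean(2)
D=np.array([.5361,-.1737])
def samp(D,a,r,z=.0803):
    X=np.stack([D[0]+r*np.cos(a),D[1]+r*np.sin(a),np.full_like(a,z)],-1).reshape(-1,3); q=proj('top',X).astype(np.float32)
    return cv2.remap(g,q[:,0:1],q[:,1:2],cv2.INTER_LINEAR).reshape(a.shape)
A,Rr=np.meshgrid(np.radians(np.arange(-180,180,.5)),np.arange(.041,.053,.001))
I=samp(D,A,Rr)
print('mean by r',dict(zip(np.arange(41,53),I.mean(1).round(0))))
# score: comb with 10deg grid, phase + centre
ks=np.radians(np.arange(-150,151,10)); ks=ks[abs(np.degrees(ks))>18]  # avoid mark & bar
best=[]
for dx in np.arange(-.003,.0031,.0005):
  for dy in np.arange(-.003,.0031,.0005):
    for ph in np.radians(np.arange(0,6,.25)):
      aa,rr=np.meshgrid(ks+ph,np.arange(.044,.049,.001)); on=samp(D+[dx,dy],aa,rr).mean(); off=samp(D+[dx,dy],aa+np.radians(5),rr).mean()
      best.append((on-off,dx,dy,np.degrees(ph)))
best.sort(reverse=True); print(np.round(best[:8],4)); b=np.array(best[:25]); w=b[:,0]; cen=(b*w[:,None]).sum(0)/w.sum(); print('avg',cen.round(4))
D2=D+cen[1:3]; B=im.astype(float); v,u=np.mgrid[:420,:560]; w=np.clip(B[...,2]-np.maximum(B[...,0],B[...,1])-20,0,None)*((abs(u-361)<8)&(abs(v-185)<8))
p=ray('top',(u*w).sum()/w.sum(),(v*w).sum()/w.sum(),.083)[:2]-D2; print('axis',D2.round(4),'red px',(u*w).sum()/w.sum(),(v*w).sum()/w.sum(),'mark r',np.hypot(*p).round(4),'world',np.degrees(np.arctan2(p[1],p[0])).round(2))
# pointer line per row
for vv in range(191,207):
    row=np.clip(g[vv,355:372]-60,0,None); k=np.argmax(row); s=slice(max(k-2,0),k+3); uu=355+(np.arange(17)[s]*row[s]).sum()/max(row[s].sum(),1); q=ray('top',uu,vv,.115)[:2]-D2; print(vv,round(uu,2),row.max().round(),q.round(4))
```

```text
mean by r {np.int64(41): np.float32(109.0), np.int64(42): np.float32(117.0), np.int64(43): np.float32(122.0), np.int64(44): np.float32(125.0), np.int64(45): np.float32(127.0), np.int64(46): np.float32(128.0), np.int64(47): np.float32(128.0), np.int64(48): np.float32(127.0), np.int64(49): np.float32(126.0), np.int64(50): np.float32(125.0), np.int64(51): np.float32(123.0), np.int64(52): np.float32(121.0)}Traceback (most recent call last):
  File "<stdin>", line 17, in <module>
  File "<stdin>", line 6, in samp
  File "h.py", line 14, in proj
    K,R,t=cam(n); q=(R@np.atleast_2d(P).T).T+t; q=q@K.T; return q[:,:2]/q[:,2:]
          ~~~^^^
  File "h.py", line 4, in cam
    p=robot.camera_params(n); K=np.array(p['mtx'],float); R=cv2.Rodrigues(np.array(p['rvec'],float))[0]; t=np.array(p['tvec'],float).ravel()
ValueError: time passes only in moves, steps and waits
```

Call:
jog_arm --pt "0.03 0.028 0 0 0.035" --pt "0.035 0.032 0 -0.01 0.035" --pt "0.035 0.032 0 -0.005 0.035" --pt "0.035 0.032 0 0 0.035" --pt "0.03 0.03 0 0 0.035"

```text
time: 24.35
ee_pos: [0.5186, -0.1912, 0.2139]
tcp_rot: [-0.465, -0.516, 0.517, -0.5]
contact_force: [1.2, 0.3, -0.4]
width: 0.0349
```

Call:
jog_arm --pt "0.02 0.015 0 0 0.035" --pt "0 0 0 0 0.035"

```text
time: 24.55
ee_pos: [0.5462, -0.1619, 0.2144]
tcp_rot: [0.463, 0.521, -0.509, 0.505]
contact_force: [0.3, -0.4, 0.5]
width: 0.0347
```

Run:
```python
from h import *
st()
```

```text
t 24.55 tcp [ 0.5462 -0.1619  0.2144] jawyaw -86.87 x [-0.062 -0.031 -0.998] F [ 0.3 -0.4  0.5] T [ 0.1  -0.01 -0.02] w 0.0347 q7 -1.54
```

Call:
jog_arm --pt "-0.007 -0.013 -0.02 -0.02 0.035" --pt "0 0 -0.035 0 0.035" --pt "0 0 -0.03 0 0.035" --pt "0 0 -0.01 0 0.035" --pt "0 0 0 0 0.035"

```text
time: 25.05
ee_pos: [0.543, -0.1656, 0.1181]
tcp_rot: [0.466, 0.52, -0.509, 0.504]
contact_force: [0.2, -1.3, -0.2]
width: 0.0353
```

Run:
```python
from h import *
st()
```

```text
t 25.05 tcp [ 0.543  -0.1656  0.1181] jawyaw -87.09 x [-0.058 -0.028 -0.998] F [ 0.2 -1.3 -0.2] T [ 0.07 -0.04 -0.03] w 0.0353 q7 -1.6
```

Call:
jog_arm --pt "-0.004 -0.01 0 -0.023 0.035" --pt "0 -0.001 -0.008 0 0.035" --pt "0 0 -0.008 0 0.035" --pt "0 0 0 0 0.035"

```text
time: 25.45
ee_pos: [0.5412, -0.1784, 0.1049]
tcp_rot: [-0.473, -0.512, 0.514, -0.499]
contact_force: [0.2, 0.3, 0.2]
width: 0.0351
```

Run:
```python
from h import *
st()
```

```text
t 25.45 tcp [ 0.5412 -0.1784  0.1049] jawyaw -88.55 x [-0.054 -0.029 -0.998] F [0.2 0.3 0.2] T [ 0.04 -0.02  0.05] w 0.0351 q7 -1.61
```

Call:
jog_arm --pt "-0.002 0.003 -0.008 0 0.035" --pt "0 0 0 0 0.02" --pt "0 0 0 0 0.008" --pt "0 0 0 0 0.008" --pt "0 0 0 0 0.008"

```text
time: 25.95
ee_pos: [0.5395, -0.176, 0.097]
tcp_rot: [-0.473, -0.512, 0.514, -0.5]
contact_force: [-0.4, -2.7, -1.8]
width: 0.014
```

Run:
```python
from h import *
st()
```

```text
t 25.95 tcp [ 0.5395 -0.176   0.097 ] jawyaw -88.55 x [-0.052 -0.03  -0.998] F [-0.4 -2.7 -1.8] T [-0.12 -0.14 -0.01] w 0.014 q7 -1.62
```

Call:
jog_arm --pt "0 0 0 -0.025 0.008" --pt "0 0 0 -0.018 0.008" --pt "0 0 0 0 0.008"

```text
time: 26.25
ee_pos: [0.5395, -0.176, 0.0969]
tcp_rot: [-0.485, -0.5, 0.526, -0.488]
contact_force: [-0.3, -0.9, -1.1]
width: 0.0139
```

Run:
```python
from h import *
st()
```

```text
t 26.25 tcp [ 0.5395 -0.176   0.0969] jawyaw -91.26 x [-0.054 -0.027 -0.998] F [-0.3 -0.9 -1.1] T [ 0.12 -0.06  0.07] w 0.0139 q7 -1.66
```

Release, retreat and check.

Call:
jog_arm --pt "0 0 0 0 0.015" --pt "0 0 0 0 0.035" --pt "0 0 0 0 0.035" --pt "0 0 0.02 0 0.035" --pt "0 0 0.035 0 0.035"

```text
time: 26.75
ee_pos: [0.5361, -0.1737, 0.1489]
tcp_rot: [-0.484, -0.504, 0.526, -0.485]
contact_force: [0.0, -0.6, -0.4]
width: 0.0346
```

Call:
jog_arm --pt "-0.01 -0.02 0.04 0 0.035" --pt "-0.03 -0.04 0.02 0 0.035" --pt "-0.04 -0.03 0 0 0.035" --pt "-0.04 -0.03 0 0 0.035" --pt "-0.04 -0.03 0 0 0.035"

```text
time: 27.25
ee_pos: [0.3829, -0.319, 0.2177]
tcp_rot: [-0.483, -0.504, 0.518, -0.494]
contact_force: [0.7, -0.7, -0.5]
width: 0.0351
```

Call:
jog_arm --pt "-0.03 -0.03 0 0 0.035" --pt "0 0 0 0 0.035"

```text
time: 27.45
ee_pos: [0.3449, -0.3547, 0.2182]
tcp_rot: [-0.484, -0.502, 0.522, -0.492]
contact_force: [-0.2, 0.7, 0.1]
width: 0.0348
```

```bash
python3 - <<'E'
from dial import *
st()
ims=[robot.get_image('top') for _ in range(6)]
im=np.mean([i[0].astype(float) for i in ims],0).round().astype(np.uint8); d=ims[-1][1]
cv2.imwrite('pics/t9f.png',im); s_,ds=robot.get_image('side'); cv2.imwrite('pics/s9f.png',s_)
meas(im,d)
cv2.imwrite('pics/v9.png',np.hstack([cv2.resize(im[175:235,335:391],(560,600),interpolation=cv2.INTER_CUBIC),cv2.resize(s_[160:235,225:325],(240,600)[:1]+(180,),interpolation=2) if 0 else cv2.copyMakeBorder(cv2.resize(s_[160:235,222:324],(240,176),interpolation=2),0,424,0,0,0)]))
E
python3 dial2.py 150 9 | head -3
```

```text
t 27.45 tcp [ 0.3449 -0.3547  0.2182] jawyaw -90.67 x [-0.049 -0.028 -0.998] F [-0.2  0.7  0.1] T [0.07 0.01 0.01] w 0.0348 q7 -1.03
red px 361.0 185.5 18 shaker [ 0.0312 -0.0891] r 0.0614 ang -3.83
dial centre px 361.87 207.29
line n 15 cen-D [ 0.0168 -0.0017] dir ang -5.88 centroid ang -5.72 px 363.5 199.7
top axis world [ 0.5359 -0.1732] R 0.0377 42
 mark r 0.0621 world ang -2.06
 line cen [ 0.0192 -0.0017] centroid ang -4.95 slope ang -1.63 20
```

View pics/v9.png

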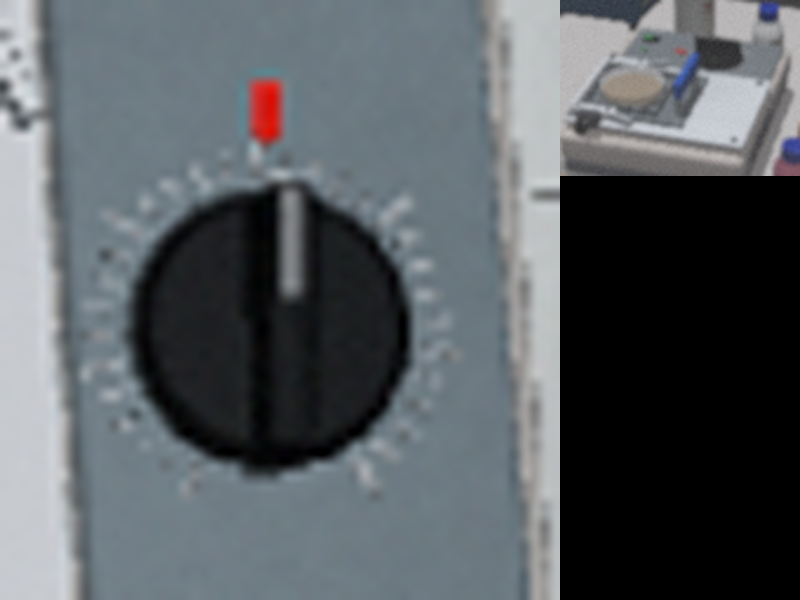

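Run:
```python
from h import *
print(robot.close_job())
```

```text
the job is handed in; nothing more can be done
None
```

The job is done and handed in at about 28 s of the 67 s; no verdict was reported.

- **Bottle:** The blue-capped white bottle stands upright on the free bench right of the shaker, at about (0.50, -0.33). Both camera views show it there.
- **Tray:** I set it flat on the deck with the blue handle to the front and slid it back until it hit the rear stop at 34 N. In the top picture the catch's knob was back in its sprung-in place (column 263.4, against 263.5 at the start).
- **Tug test:** I pulled the handle to the front with 18.5 N. It gave about 4 to 5 mm at the fingers, more than the 2 mm of catch play; I put the rest down to the tool tilting. The tray stayed in, with its dish, in the pictures taken after the tug.
- **Dial:** I turned it clockwise only after the tug, in two grips: about 125°, a look, then 2.7° more. By the angle of the gripped bar and the slope of its white line, the pointer ends at about -3.9° to -4.3° in the shaker's frame. The red mark reads about -3.8°.

**Checks that disagreed:**
- The mark's estimates spread from -3.1° to -4.7°, depending on how I took the dial's axis.
- The centroid of the pointer's line read lower, at -5.7° to -7.6°, but that method is sensitive to the height and calibration error.
- The side view was too oblique to settle the dial angle.
- I did not measure the other glassware and bottles again at the end. The final pictures show nothing disturbed near the shaker.

I viewed 10 pictures.

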